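# Seat and lock the powder guard on a capsule filler

## Robot

A 6-joint arm with a two-finger parallel gripper is mounted at the origin on a cart in front of the work surface, level with it; the furniture and walls round the work are solid. World frame = base frame: x ahead of the robot, y to its left, z up, the work surface at z = 0. Lengths are in mm, angles in rad, forces in N, time in s.
With the tool pointing down it reaches from about 325 to 750 mm from the base axis. Payload 7.6 kg.
Tool frame: the origin (TCP) lies between the finger pads; the fingertips stand 25 mm ahead of it and the grasp point (between the pads) lies 6 mm ahead of it; z points along the fingers, y is the direction in which the jaws open and shut (so a half turn about z gives the same grasp; the last joint's range is limited). The gripper opens to 85 mm and grips with 20 to 120 N. Pads are 22 mm wide; open, the fingers measure 114 mm over their backs; the gripper's body (76 mm by 85 mm) begins 54 mm behind the grasp point. The pads swing forward as they close: fully open they stand 13 mm farther back than shut.
Start: joints at [-1.299, 0.052, 1.401, -0, 1.689, -0.07], TCP at [175.996, -494.64, 256.323] pointing down, gripper open.
Joint ranges: [-2.9, 2.9], [-0.91, 2.17], [0.12, 2.37], [-1.06, 4.2], [0.26, 2.73], [-2.93, 2.93]. Speed limits (rad/s): [2.57, 2.57, 3.01, 3.14, 3.14, 3.14].

## Interface

Orientations are given as [roll, pitch, yaw] about the fixed x, y, z axes, in that order (R = Rz(yaw) Ry(pitch) Rx(roll)).
In Python, from bench import r gives the robot as it stands.
- The arm moves only by the shell command python3 -m handwheel 'ROWS' [OPENING] [FORCE]. ROWS is JSON, a list of rows, each an object with "linear": the shift along the tool's x, y, z in cm, a list of three; "turn": the turn about the tool's z in rad. In form: [{"linear": [x, y, z], "turn": turn}, ...]. A call has 1 to 12 rows; each row is the pose to reach, as a shift and turn from the pose commanded when the call began, along the tool's axes at that moment; what a row does not reach only later rows make up. A row lasts 1/8 s, in which the tool goes at most 62.5 mm and 10.7 degrees, less where a joint would pass 70% of its speed; a pose out of reach is approached as far as the arm can. A call with a gripper value outside its range is refused whole. OPENING is the closure in counts, from 0 (fully open) to 255 (shut), set as the call begins (- or left out, the last holds). The fingers move at their own pace and stop on an object; FORCE is the grip in N (left out, the last holds). Time passes only in rows, so rows that repeat a pose let the fingers close. It gives the time, the measured TCP pose, the force and the opening at its end, in the units of the state.
- r.read_state(): the state, without advancing time (a new reading comes with each control period).
- r.read_camera(name): name is "scene" or "top"; returns a dict with "frame" (420x560x3 uint8, red, green, blue), "camera_matrix" (3x3 intrinsics, pixels), "world_from_camera" (4x4, takes a point from camera to world coordinates). Camera axes: x right, y down, z forward; pixel columns grow to the right and rows downward; lengths in mm; the calibration is good to about 2 mm. A picture is of the moment at which its call begins. There is no depth.
- r.close_job(): hands the job in, once; it reports no verdict.
Trained networks look in the newest picture that a camera, given by its name, has taken for a name from the list of things; names that differ only in an ending like _2 or _b are one class to them, and where a whole thing is asked for, a point or a joint stands for the part that bears it (a point fixed in the world has none). Each returns a list of dicts, best first, with "score" (0 to 1); they miss things now and then, are a little off and sometimes report something else, mostly with a low value. They report only what shows in the picture. A call takes as long as a camera call.
- r.recognise(target, camera): "point" ([column, row] in pixels, amid what is visible of it).
- r.place_of(target, camera): "point" ([column, row] in pixels: a listed point, or the origin of a listed thing).
The state is a dict: "t": time; "q": joint angles; "qd": joint speeds; "joint_efforts": joint torques, N m; "ee_pos": TCP position; "ee_rot": TCP orientation; "force": force on the tool from outside, world axes, zero at the start; "wrist_torque": the same for the moment, N m; "opening": finger opening in mm.
Only numpy, scipy, OpenCV 4.12 (cv2) and the standard library are available. Lean on these libraries where they do the work, as an engineer would, in place of code of your own. Each camera call takes 0.05 s, during which the arm holds its last target. There are 200 camera calls.

## Task

The blue powder guard has been set down crooked on top of the capsule filler's two locating pins. Without gripping or lifting it, nudge it gently with the fingertips until its two holes drop over the pins and it sits fully down, flat on the white hole plate; then push the red-knobbed keeper round as far as it goes, so that its nose lies over the guard and locks it. Leave the other things on the bench where they are.

Things in the scene. Friction and masses are not known exactly. Their poses are not given: they have to be found in the camera images.
- filler: Capsule filler, fixed: grey foot plate (134 x 196 mm, top 15 mm above the bench) and four pillars under a white hole plate, 124 mm (x) by 188 mm (y), flat top 60 mm above the bench. Origin on the bench under the plate's centre; x = its depth (away from the robot at yaw 0), y = its length (left), z up. Beside the hole plate there is free room at the front and both ends, but for the keeper's ear.
- pin_round (a point): Foot of the left steel locating pin, on the hole plate's top at filler x = 0, y = +84 mm. Pin 10 mm in diameter, 9 mm high, the upper 5 mm tapering to 4 mm at the tip. It takes the guard's round hole.
- pin_slot (a point): Foot of the right locating pin, same shape, at filler x = 0, y = -84 mm. It takes the guard's slot.
- guard: Powder guard: loose blue plate 144 mm (x) by 208 mm (y), 6 mm thick, about 0.3 kg, its 80 x 120 mm window edged by a thin wall 10 mm high. Origin: centre of its underside; axes as the filler's. Seated: centred, underside 60 mm above the bench, overhanging the hole plate 10 mm front and back, 8 mm at each end. Starts tilted on the pin tips, 24 to 36 mm too near the front, a little aside and askew.
- hole_round (a point): Centre of the guard's round hole (13 mm), at its underside, guard y = +84 mm. Within some 3 mm of the pin's axis it falls over the pin by itself. The guard is smooth and slippery: it slides when its edge is pushed with one or two newtons.
- hole_slot (a point): Centre of the guard's slot (13 mm in x, 19 mm in y), at its underside, guard y = -84 mm.
- keeper (a joint): Angle of the keeper, an L-shaped steel latch on a vertical pivot. 0 = open: nose (46 mm from pivot to tip) points to the filler's +x, handle to -y. Grows anticlockwise seen from above to 1.57 = closed: nose points to +y over the seated guard's right end with 2 mm to spare, handle to +x. Under 1 N at the knob; stays where it is left. With the guard not down the nose hits the guard.
- keeper_pivot (a point): Point on the keeper's pivot axis, 90 mm above the bench, at filler x = +20 mm, y = -132 mm. The pivot (20 mm across, top 78 mm above the bench) stands on a 34 mm wide white ear that runs from the right end of the hole plate to y = -149 mm at the plate's height.
- knob (a point): Centre of the upright red knob on the end of the keeper's handle: 14 to 16 mm in diameter, 38 mm from the pivot, from 70 to 100 mm above the bench; the point is 90 mm above the bench. To close the keeper the knob is pushed from its front (the filler's -x side) and on round its arc.
- jar_blue: Jar with a blue lid, 72 mm across, 85 mm high, standing loose to the right of the filler; origin at the centre of its underside. Leave alone.
- jar_white: White jar, 71 mm across, 70 mm high, standing loose to the left and in front of the filler; origin at the centre of its underside. Leave alone.
- orange_spatula: Spatula with an orange handle, 229 mm long, 20 mm high, lying loose at the right front; origin at the centre of its underside, long axis y. Leave alone.
- bottle_blue: White bottle with a blue cap, 66 mm across, 130 mm high, standing loose behind the filler, to the left; origin at the centre of its underside. Leave alone.

How it is judged (in metres and radians):
On the way:
1. the guard is down over both pins while the keeper is still open (z of guard in the frame of filler below 0.0625 m and angle between the z axis of guard and the z axis of filler, either way round below 0.03 rad and horizontal distance between guard and filler below 0.004 m and angle between the y axis of guard and the y axis of filler, either way round below 0.05 rad and value of joint keeper below 0.8 rad), for 0.2 s.
At the end, for the whole second after the job is handed in: The guard lies flat on the hole plate with both holes over the pins (underside within 2.5 mm of the plate, tilt under 0.03 rad, centre within 4 mm, turned less than 0.05 rad) and at rest, and the keeper is closed past 1.35 rad of its 1.57 (z of guard in the frame of filler below 0.0625 m and angle between the z axis of guard and the z axis of filler, either way round below 0.03 rad and horizontal distance between guard and filler below 0.004 m and angle between the y axis of guard and the y axis of filler, either way round below 0.05 rad and value of joint keeper above 1.35 rad and linear speed of guard below 0.02 m/s); the robot touches nothing.
It fails at once if the guard is lifted off its pins (z of guard in the frame of filler above 0.08 m or angle between guard's own z axis and vertical above 0.3 rad).
It fails at once if the guard is gripped or forced (contact force between the fingers and guard above 30 N).
It fails at once if the guard is pushed off the filler (horizontal distance between guard and filler above 0.09 m).
It fails at once if one of the other things is moved (distance of any of jar_blue, jar_white, bottle_blue from where it was at the start of the episode above 0.015 m or distance of orange_spatula from where it was at the start of the episode above 0.02 m).
It also fails if it takes over 72 s, if anything falls off the work surface, if the arm or the gripper's body presses on something with over 40 N, if the wrist force passes 120 N, or if a joint passes its speed limit or range.

## Working session

There is one attempt and no reset: what is moved stays moved. The work goes in short steps, Python scripts to look and compute and a shell command to move; the robot and the scene stay as the last step left them, time stands still between calls to the robot, and variables do not carry over. Pictures are saved under pics/ and viewed, about 8 in all and at most 12, crops included, and the job is handed in when it is done.

```bash
mkdir -p pics; cat > h.py <<'E'
import numpy as np, cv2
from bench import r
def cam(n,save=None):
    c=r.read_camera(n)
    if save: cv2.imwrite('pics/'+save,c['frame'][:,:,::-1])
    return c
def ray(c,p,z):
    K=np.array(c['camera_matrix']);T=np.array(c['world_from_camera'])
    d=T[:3,:3]@np.linalg.solve(K,[p[0],p[1],1]);o=T[:3,3]
    return o+d*(z-o[2])/d[2]
def proj(c,P):
    K=np.array(c['camera_matrix']);T=np.linalg.inv(np.array(c['world_from_camera']))
    q=K@(T[:3,:3]@np.array(P)+T[:3,3]);return q[:2]/q[2]
E
python3 - <<'E'
from h import *
Z=dict(filler=0,pin_round=60,pin_slot=60,guard=65,hole_round=66,hole_slot=66,keeper=80,keeper_pivot=90,knob=90,jar_blue=0,jar_white=0,orange_spatula=0,bottle_blue=0)
for n in ['top','scene']:
    c=cam(n,n+'1.png'); print(n,np.round(np.array(c['world_from_camera'])[:3],2).tolist())
    for k,z in Z.items():
        print(k,[(round(d['score'],2),np.round(d['point']).tolist(),np.round(ray(c,d['point'],z)[:2]).tolist()) for d in r.place_of(k,n)[:2]])
s=r.read_state();print(s['t'],s['ee_pos'],s['ee_rot'],s['opening'],s['force'])
E
```

```text
top [[0.03, -0.99, 0.16, 290.85], [-1.0, -0.03, 0.0, -92.01], [0.0, -0.16, -0.99, 1566.47]]
filler [(0.8, [293.0, 219.0], [525.0, -135.0])]
pin_round [(0.84, [267.0, 208.0], [546.0, -54.0]), (0.23, [266.0, 215.0], [526.0, -51.0])]
pin_slot [(0.82, [320.0, 218.0], [521.0, -212.0]), (0.72, [337.0, 213.0], [538.0, -264.0])]
guard [(0.6, [291.0, 224.0], [501.0, -126.0])]
hole_round [(0.73, [292.0, 216.0], [524.0, -128.0]), (0.72, [263.0, 215.0], [524.0, -42.0])]
hole_slot [(0.88, [320.0, 225.0], [499.0, -211.0])]Traceback (most recent call last):
  File "<stdin>", line 6, in <module>
ValueError: it knows: bottle_blue, filler, guard, hole_round, hole_slot, jar_blue, jar_white, keeper_pivot, knob, orange_spatula, pin_round, pin_slot
```

```bash
python3 - <<'E'
from h import *
Z=dict(filler=0,pin_round=60,pin_slot=60,guard=65,hole_round=66,hole_slot=66,keeper_pivot=90,knob=90,jar_blue=0,jar_white=0,orange_spatula=0,bottle_blue=0)
for n in ['top','scene']:
    c=cam(n,n+'1.png')
    for k,z in Z.items():
        if n=='top' and z in(60,65,66): continue
        print(k,[(round(d['score'],2),np.round(d['point']).tolist(),np.round(ray(c,d['point'],z)[:2]).tolist()) for d in r.place_of(k,n)[:2]])
    f=c['frame'] if n=='top' else None
    if n=='top': cv2.imwrite('pics/topc.png',cv2.resize(f[140:320,190:430,::-1],None,fx=3.3,fy=3.3,interpolation=cv2.INTER_CUBIC))
s=r.read_state();print(s['t'],s['ee_pos'],s['ee_rot'],s['opening'],s['force'])
E
```

```text
filler [(0.77, [293.0, 219.0], [525.0, -133.0])]
keeper_pivot [(0.94, [337.0, 212.0], [536.0, -260.0])]
knob [(0.68, [364.0, 267.0], [378.0, -337.0]), (0.43, [352.0, 213.0], [533.0, -304.0])]
jar_blue [(0.96, [388.0, 238.0], [472.0, -429.0])]
jar_white [(0.63, [170.0, 257.0], [396.0, 238.0])]
orange_spatula [(0.8, [362.0, 266.0], [386.0, -346.0])]
bottle_blue [(0.71, [216.0, 162.0], [699.0, 113.0])]
filler [(0.64, [291.0, 239.0], [534.0, -134.0])]
pin_round [(0.79, [278.0, 205.0], [550.0, -46.0])]
pin_slot [(0.75, [304.0, 245.0], [520.0, -216.0]), (0.21, [279.0, 226.0], [504.0, -116.0])]
guard [(0.89, [278.0, 227.0], [496.0, -123.0]), (0.46, [344.0, 322.0], [450.0, -469.0])]
hole_round [(0.73, [272.0, 208.0], [525.0, -52.0])]
hole_slot [(0.6, [290.0, 247.0], [480.0, -201.0])]
keeper_pivot [(0.66, [318.0, 249.0], [525.0, -269.0]), (0.19, [291.0, 240.0], [483.0, -202.0])]
knob [(0.48, [328.0, 260.0], [524.0, -313.0])]
jar_blue [(0.91, [342.0, 320.0], [479.0, -433.0])]
jar_white [(0.7, [190.0, 186.0], [398.0, 245.0])]
orange_spatula [(0.73, [270.0, 209.0], [551.0, 3.0]), (0.59, [291.0, 311.0], [388.0, -336.0])]
bottle_blue [(0.7, [286.0, 170.0], [699.0, 123.0]), (0.36, [291.0, 240.0], [531.0, -138.0])]
1.4 [ 176.00670095 -494.64145565  256.32394207] [ 3.14149388e+00 -1.27080015e-05  3.41828702e-01] 85.88055272825888 [ 0.42727556  0.08400275 -0.12978619]
```

View pics/topc.png

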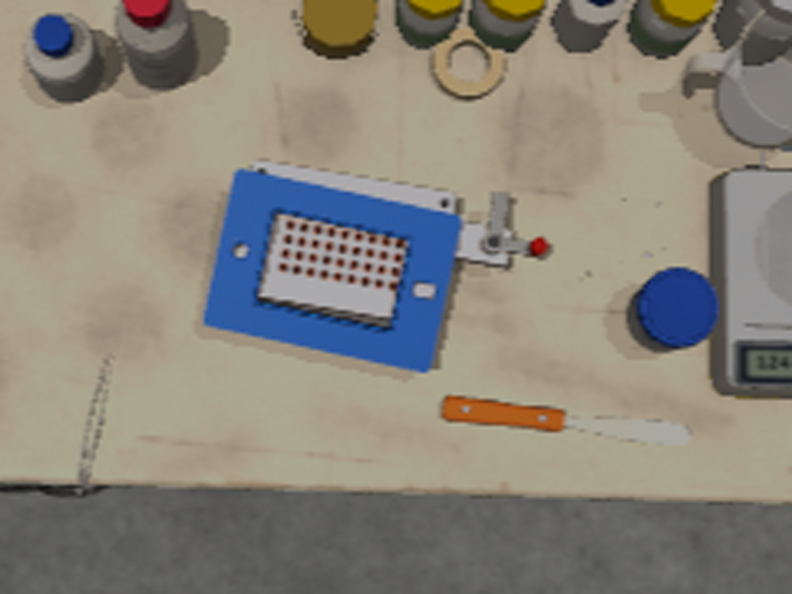

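View pics/scene1.png

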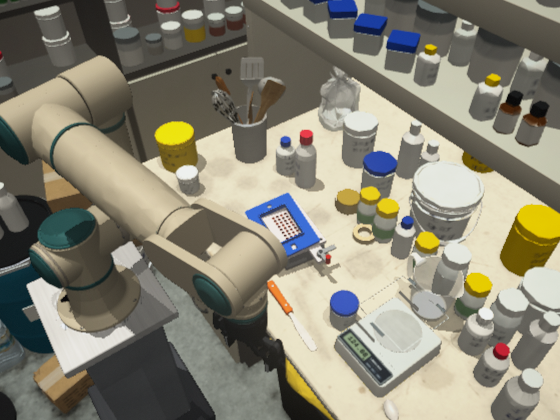

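The top crop shows the guard (crop corners ≈(237,170), (462,213), (430,371), (206,324)), its round hole at (240,250) and its slot at (424,291). The white plate's rear edge shows behind it, the knob is at (540,246), and the blue jar is at the right. I'll fit the guard and filler poses more precisely.

```bash
python3 - <<'E'
import cv2,numpy as np
a=cv2.imread('pics/top1.png')[175:270,240:375];b=cv2.imread('pics/scene1.png')[185:280,240:345]
A=cv2.resize(a,None,fx=5.9,fy=5.9,interpolation=cv2.INTER_CUBIC)
cv2.imwrite('pics/z1.png',A)
E
cat > fit.py <<'E'
from h import *
from scipy.optimize import least_squares
def quad(c,roi=(240,180,370,270)):
    f=c['frame'];x0,y0,x1,y1=roi
    s=cv2.resize(f[y0:y1,x0:x1],None,fx=4,fy=4,interpolation=cv2.INTER_CUBIC).astype(int)
    m=((s[:,:,2]-s[:,:,0]>40)).astype(np.uint8)
    cs,_=cv2.findContours(m,cv2.RETR_EXTERNAL,cv2.CHAIN_APPROX_NONE)
    k=max(cs,key=cv2.contourArea)
    return (k[:,0,:]+.5)/4-.5+[x0,y0]
def guardfit(c,x0,z=73,tilt=0):
    pts=quad(c)
    # planar: intersect contour with top-of-guard plane, fit rectangle 144x208
    P=np.array([ray(c,p,z)[:2] for p in pts])
    def res(v):
        R=np.array([[np.cos(v[2]),np.sin(v[2])],[-np.sin(v[2]),np.cos(v[2])]])
        q=np.abs((P-v[:2])@R.T)-[72,104]
        return np.where((q>0).all(1),np.hypot(*q.T),q.max(1))
    s=least_squares(res,x0,loss='soft_l1',f_scale=1.5)
    return s.x,np.abs(res(s.x)).mean(),P
if __name__=='__main__':
    for n,roi in [('top',None)]:
        c=cam(n)
        v,e,P=guardfit(c,[500,-126,-.15]);print(v,e)
        for y in (84,-84): print('hole',v[:2]+[-y*np.sin(v[2]),y*np.cos(v[2])])
E
python3 fit.py
```

```text
[ 5.06290899e+02 -1.23752879e+02 -1.86309126e-01] 0.5837978513598894
hole [521.85048503 -41.20653305]
hole [ 490.73131369 -206.29922572]
```

View pics/z1.png

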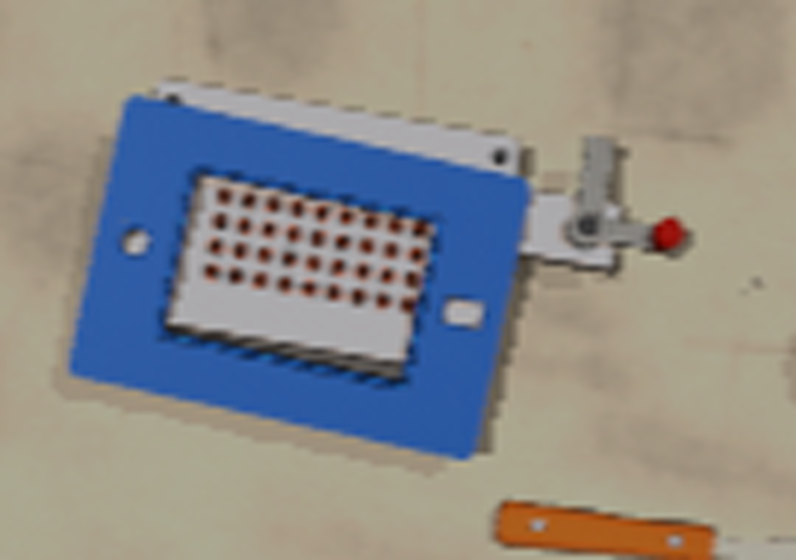

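```bash
python3 - <<'E'
from h import *
c=cam('top')
for n,p,z in [('BL corner',(160,80),60),('BR corner',(523,136),60),('scrL',(173,100),60),('scrR',(500,156),60),('holeTL',(225,196),60),('holeTR',(425,227),60),('holeBL',(212,271),60),('holeBR',(409,304),60),('pivot',(588,226),78),('nose tip mid',(600,140),72),('knobtop',(668,232),100),('ear end back',(622,200),60),('ear end front',(616,270),60)]:
    q=(np.array(p)+.5)/5.9-.5+[240,175]; print(n,np.round(ray(c,q,z)[:2],1))
# fit hole plate back edge, brightness profile
E
```

```text
BL corner [606.7 -50.8]
BR corner [ 582.9 -235.9]
scrL [596.5 -57.7]
scrR [ 572.2 -224.4]
holeTL [547.8 -85.5]
holeTR [ 534.7 -187. ]
holeBL [509.2 -80. ]
holeBR [ 495.2 -179.6]
pivot [ 534.6 -267.2]
nose tip mid [ 579.6 -273.5]
knobtop [ 529.1 -304. ]
ear end back [ 551.3 -286.4]
ear end front [ 515.4 -283.6]
```

Estimates:
- **Filler:** centre ≈ (533,-134), yaw ≈ -0.135. The rear edge and the pivot agree to about 1 mm.
- **Guard in the filler frame:** x ≈ -28, y ≈ +7, turned -0.05.

I'm moving to stand in front of the guard's front edge, open and squared to the filler.

```bash
python3 -m handwheel '[{"linear":[3,-2.6,0],"turn":0.04},{"linear":[7,-6,0],"turn":0.1},{"linear":[11,-9.3,0],"turn":0.16},{"linear":[15,-12.7,0],"turn":0.22},{"linear":[19,-16.1,0],"turn":0.28},{"linear":[23,-19.5,0],"turn":0.34},{"linear":[27,-22.9,0],"turn":0.4},{"linear":[31,-26.3,0],"turn":0.45},{"linear":[33,-28,0],"turn":0.477},{"linear":[33.9,-28.7,0],"turn":0.477},{"linear":[33.9,-28.7,0],"turn":0.477}]' 0
python3 - <<'E'
from h import *
s=r.read_state();print(s['t'],s['ee_pos'],s['ee_rot'],s['force'])
E
```

```text
t: 2.88
ee_pos: [399.2, -110.7, 256.3]
ee_rot: [3.141, 0.0, -0.134]
force: [-0.4, -0.3, -0.1]
opening: 85.0
2.875 [ 399.21282038 -110.67621871  256.26264898] [ 3.14130404e+00  1.59587928e-04 -1.33975869e-01] [-0.41023276 -0.27200828 -0.07561217]
```

```bash
python3 -m handwheel '[{"linear":[0,0,4]},{"linear":[0,0,8]},{"linear":[0,0,12]},{"linear":[0,0,15.5]},{"linear":[0,0,18]},{"linear":[0,0,18.8]},{"linear":[0.7,0,18.8]},{"linear":[1.4,0,18.8]},{"linear":[1.8,0,18.8]}]'
python3 -m handwheel '[{"linear":[0.15,0,0]},{"linear":[0.3,0,0]},{"linear":[0.45,0,0]},{"linear":[0.6,0,0]},{"linear":[0.75,0,0]},{"linear":[0.9,0,0]},{"linear":[1.05,0,0]},{"linear":[1.2,0,0]},{"linear":[1.2,0,0]}]'
cat > look.py <<'E'
import sys
from fit import *
F=np.array([533,-134.3]);th=-.135
R=np.array([[np.cos(th),-np.sin(th)],[np.sin(th),np.cos(th)]])
c=cam('top',sys.argv[1]+'.png')
for z in (66,73):
    v,e,P=guardfit(c,[520,-130,-.14],z); print('guard in filler z',z,np.round(R.T@(v[:2]-F),1),'yaw',round(v[2]-th,3),'res',round(e,2))
s=r.read_state();p=s['ee_pos'];print('t',s['t'],'tcp filler',np.round(R.T@(p[:2]-F),1),round(p[2],1),'yaw',round(s['ee_rot'][2]-th,3),'F',np.round(s['force'],1))
cv2.imwrite('pics/'+sys.argv[1]+'z.png',cv2.resize(c['frame'][165:270,225:375,::-1],None,fx=5,fy=5,interpolation=cv2.INTER_CUBIC))
E
python3 look.py a
```

```text
guard in filler z 66 [-27.3   7.1] yaw -0.049 res 12.24
guard in filler z 73 [-28.7   6.9] yaw -0.048 res 12.33
t 2.925 tcp filler [-135.9    4.9] 256.3 yaw -0.0 F [0.1 0.2 0.1]invalid input
invalid input
```

View pics/az.png

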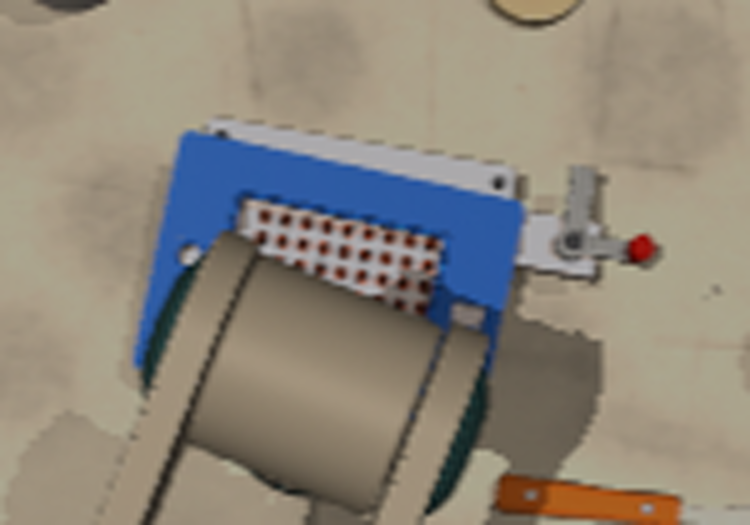

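The picture shows the arm over the guard's front. The back and side edges and both holes (190,255) and (468,315) stay visible. The move was refused because "turn" is required, so I'm retyping it.

```bash
sed -i "s/loss='soft_l1',f_scale=1.5/loss='cauchy',f_scale=0.7/" fit.py
python3 -m handwheel '[{"linear":[0,0,4],"turn":0},{"linear":[0,0,8],"turn":0},{"linear":[0,0,12],"turn":0},{"linear":[0,0,15.5],"turn":0},{"linear":[0,0,18],"turn":0},{"linear":[0,0,18.8],"turn":0},{"linear":[0.7,0,18.8],"turn":0},{"linear":[1.4,0,18.8],"turn":0},{"linear":[1.8,0,18.8],"turn":0}]'
python3 -m handwheel '[{"linear":[0.15,0,0],"turn":0},{"linear":[0.3,0,0],"turn":0},{"linear":[0.45,0,0],"turn":0},{"linear":[0.6,0,0],"turn":0},{"linear":[0.75,0,0],"turn":0},{"linear":[0.9,0,0],"turn":0},{"linear":[1.05,0,0],"turn":0},{"linear":[1.2,0,0],"turn":0},{"linear":[1.2,0,0],"turn":0}]'
python3 look.py b
```

```text
t: 4.05
ee_pos: [418.2, -113.4, 69.3]
ee_rot: [3.141, -0.002, -0.135]
force: [0.3, -0.5, -0.3]
opening: 85.5
t: 5.18
ee_pos: [429.1, -114.6, 68.3]
ee_rot: [-3.142, -0.0, -0.135]
force: [-2.3, -0.6, 2.0]
opening: 85.5
guard in filler z 66 [-19.4   9.6] yaw 0.001 res 12.58
guard in filler z 73 [-20.8   9.4] yaw 0.002 res 12.65
t 5.225 tcp filler [-105.7    5.5] 68.3 yaw -0.0 F [-2.2  0.5  1.4]
```

View pics/bz.png

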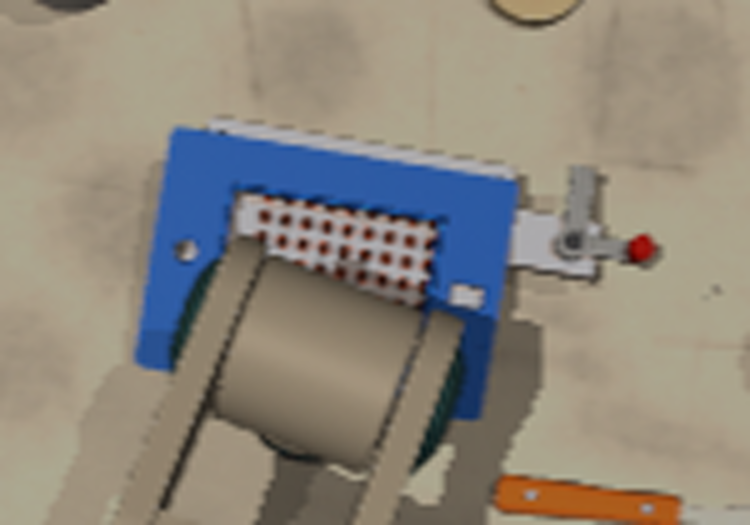

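The guard is squared: yaw ≈ 0, x ≈ -20, y ≈ +9.5, with 2 N of force. The picture shows its rear edge parallel to the plate's. I'll push it 11 mm more, then correct it sideways from the left end.

```bash

python3 -m handwheel '[{"linear":[0.15,0,0],"turn":0},{"linear":[0.3,0,0],"turn":0},{"linear":[0.45,0,0],"turn":0},{"linear":[0.6,0,0],"turn":0},{"linear":[0.75,0,0],"turn":0},{"linear":[0.9,0,0],"turn":0},{"linear":[1.0,0,0],"turn":0},{"linear":[1.1,0,0],"turn":0},{"linear":[1.1,0,0],"turn":0}]'
python3 look.py c
```

```text
t: 6.35
ee_pos: [439.9, -116.2, 68.3]
ee_rot: [3.142, -0.0, -0.135]
force: [-2.5, 0.2, 0.4]
opening: 85.3
guard in filler z 66 [-8.4  9.7] yaw 0.0 res 12.41
guard in filler z 73 [-9.8  9.4] yaw 0.001 res 12.47
t 6.4 tcp filler [-94.6   5.4] 68.3 yaw -0.0 F [-2.3  1.7  1.5]
```

```bash

python3 -m handwheel '[{"linear":[-1,0,0],"turn":0},{"linear":[-3,0,0],"turn":0},{"linear":[-3,-2,-3],"turn":0},{"linear":[-3,-6,-6],"turn":0},{"linear":[-1,-10,-6],"turn":0},{"linear":[2,-14,-6],"turn":0},{"linear":[6,-17,-6],"turn":0},{"linear":[8.5,-18.2,-6],"turn":0},{"linear":[8.5,-18.2,-3],"turn":0},{"linear":[8.5,-18.2,0],"turn":0},{"linear":[8.5,-18.2,0],"turn":0}]'
python3 look.py d
```

```text
t: 7.78
ee_pos: [546.7, 52.7, 65.9]
ee_rot: [3.141, 0.005, -0.135]
force: [-0.2, -0.6, -0.1]
opening: 85.2
guard in filler z 66 [-9.6  9.2] yaw -0.002 res 0.72
guard in filler z 73 [-10.4   9.2] yaw -0.001 res 0.55
t 7.825 tcp filler [-10.4 187.3] 68.0 yaw -0.0 F [-0.1 -0.1  0.1]
```

```bash

python3 -m handwheel '[{"linear":[0,0.6,0],"turn":0},{"linear":[0,1.2,0],"turn":0},{"linear":[0,1.4,0],"turn":0},{"linear":[0,1.55,0],"turn":0},{"linear":[0,1.7,0],"turn":0},{"linear":[0,1.85,0],"turn":0},{"linear":[0,2.0,0],"turn":0},{"linear":[0,2.15,0],"turn":0},{"linear":[0,2.15,0],"turn":0}]'
python3 look.py e
```

```text
t: 8.95
ee_pos: [545.6, 31.4, 68.3]
ee_rot: [3.141, 0.0, -0.135]
force: [0.0, 0.6, 0.1]
opening: 85.5
guard in filler z 66 [-10.3   6.4] yaw -0.009 res 2.03
guard in filler z 73 [-11.1   6.6] yaw -0.007 res 1.94
t 9.0 tcp filler [ -9.8 165.9] 68.2 yaw -0.0 F [ 0.2  0.8 -0.4]
```

```bash

python3 -m handwheel '[{"linear":[0,0.15,0],"turn":0},{"linear":[0,0.3,0],"turn":0},{"linear":[0,0.45,0],"turn":0},{"linear":[0,0.6,0],"turn":0},{"linear":[0,0.65,0],"turn":0},{"linear":[0,0.65,0],"turn":0},{"linear":[0,-0.5,0],"turn":0},{"linear":[0,-2.5,0],"turn":0},{"linear":[0,-2.5,0],"turn":0}]'
python3 look.py f
```

```text
t: 10.12
ee_pos: [549.2, 58.1, 68.3]
ee_rot: [-3.141, -0.0, -0.133]
force: [-0.9, -0.6, -0.2]
opening: 85.6
guard in filler z 66 [-11.1  -0.2] yaw -0.02 res 0.76
guard in filler z 73 [-12.6  -0.1] yaw -0.022 res 0.58
t 10.175 tcp filler [ -9.9 192. ] 68.2 yaw 0.002 F [0.4 0.7 1. ]
```

View pics/fz.png

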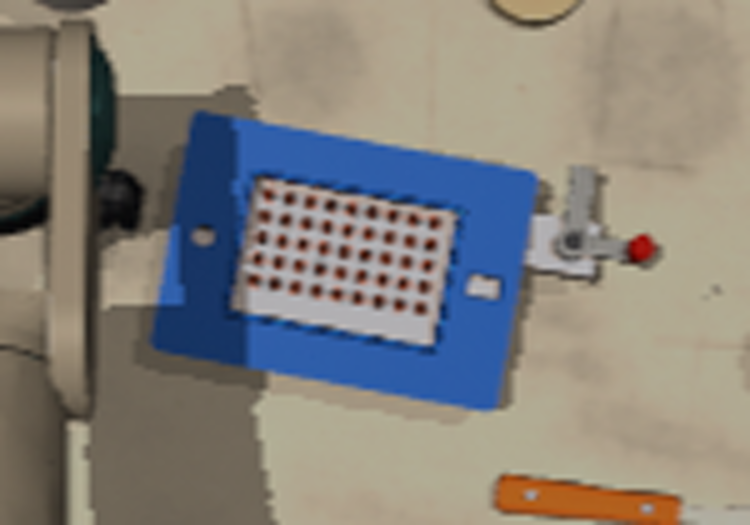

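The guard is now at y ≈ 0, x ≈ -12, yaw -0.02, with both holes still short of the pins. Back to the front for the final push.

```bash

python3 -m handwheel '[{"linear":[0,0,-3],"turn":0},{"linear":[-2,0,-6],"turn":0},{"linear":[-6,3,-6],"turn":0},{"linear":[-10,6.5,-6],"turn":0},{"linear":[-11.3,11,-6],"turn":0},{"linear":[-11.3,15.5,-6],"turn":0},{"linear":[-11.3,19.2,-5],"turn":0},{"linear":[-11.3,19.2,-2],"turn":0},{"linear":[-11.3,19.2,0],"turn":0},{"linear":[-11.3,19.2,0],"turn":0}]'
python3 -m handwheel '[{"linear":[0.6,0,0],"turn":0},{"linear":[1.2,0,0],"turn":0},{"linear":[1.7,0,0],"turn":0},{"linear":[1.9,0,0],"turn":0},{"linear":[2.1,0,0],"turn":0},{"linear":[2.3,0,0],"turn":0},{"linear":[2.45,0,0],"turn":0},{"linear":[2.6,0,0],"turn":0},{"linear":[2.75,0,0],"turn":0},{"linear":[2.75,0,0],"turn":0}]'
python3 look.py g
```

```text
t: 11.42
ee_pos: [410.2, -118.6, 67.0]
ee_rot: [-3.141, 0.003, -0.135]
force: [1.0, -0.0, -0.0]
opening: 85.5
t: 12.68
ee_pos: [438.4, -122.6, 68.2]
ee_rot: [3.141, 0.0, -0.135]
force: [-2.4, -0.7, 1.3]
opening: 85.4
guard in filler z 66 [-8.9  1. ] yaw -0.006 res 12.25
guard in filler z 73 [-10.3   0.8] yaw -0.005 res 12.31
t 12.725 tcp filler [-95.3  -1.1] 68.3 yaw -0.0 F [-1.8 -0.5  0.3]
```

```bash

python3 -m handwheel '[{"linear":[0.15,0,0],"turn":0},{"linear":[0.3,0,0],"turn":0},{"linear":[0.4,0,0],"turn":0},{"linear":[0.5,0,0],"turn":0},{"linear":[0.6,0,0],"turn":0},{"linear":[0.7,0,0],"turn":0},{"linear":[0.7,0,0],"turn":0}]'
python3 look.py g1
python3 -m handwheel '[{"linear":[0.05,0,0],"turn":0},{"linear":[0.1,0,0],"turn":0},{"linear":[0.15,0,0],"turn":0},{"linear":[0.2,0,0],"turn":0},{"linear":[0.2,0,0],"turn":0}]'
python3 look.py g2
```

```text
t: 13.6
ee_pos: [445.7, -123.5, 68.4]
ee_rot: [3.141, -0.001, -0.135]
force: [0.3, -0.4, 0.6]
opening: 85.6
guard in filler z 66 [0.8 1.3] yaw -0.015 res 12.43
guard in filler z 73 [-0.7  1.3] yaw -0.014 res 12.64
t 13.65 tcp filler [-88.   -1.1] 68.4 yaw -0.0 F [0.4 0.6 0. ]
t: 14.28
ee_pos: [447.4, -123.8, 68.3]
ee_rot: [3.141, -0.0, -0.135]
force: [-0.5, -0.2, -0.1]
opening: 85.3
guard in filler z 66 [0.8 1.4] yaw -0.015 res 12.8
guard in filler z 73 [-0.7  1.3] yaw -0.014 res 13.03
t 14.325 tcp filler [-86.3  -1.1] 68.3 yaw -0.0 F [ 0.3  0.7 -0.2]
```

View pics/g2z.png

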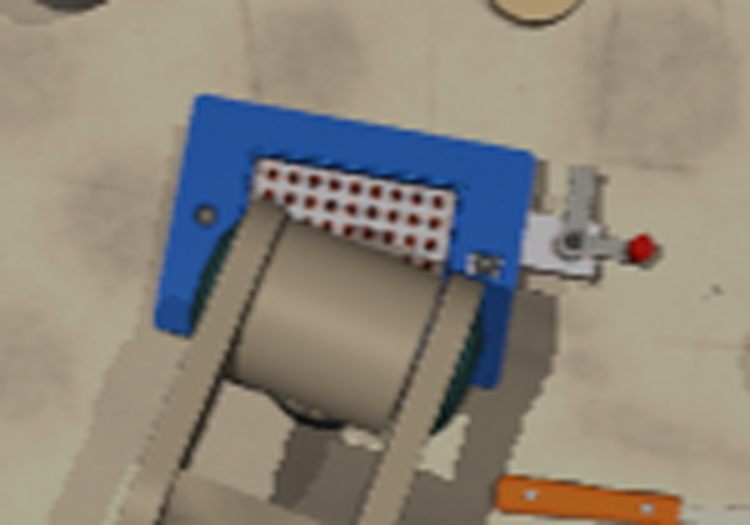

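The guard dropped: it jumped forward to x ≈ 0 with zero force, and the picture shows dark pins in both holes, at (207,215) and (485,265). I'll back off, close the fingers, move in front of the knob and re-measure.

```bash

python3 -m handwheel '[{"linear":[-1,0,0],"turn":0},{"linear":[-3,0,0],"turn":0},{"linear":[-3.5,0,-3],"turn":0},{"linear":[-3.5,2,-7],"turn":0},{"linear":[-3,6,-9],"turn":0},{"linear":[-1,10,-9],"turn":0},{"linear":[1,14,-9],"turn":0},{"linear":[3,17,-9],"turn":0},{"linear":[3.5,17.5,-9],"turn":0},{"linear":[3.5,17.5,-9],"turn":0}]' 255 30
python3 look.py i
python3 - <<'E'
from fit import *
c=cam('top');s=r.read_state();p=s['ee_pos'];yw=s['ee_rot'][2]
g,e,_=guardfit(c,[533,-134,-.14],66);print('guard',g,e,'q6',s['q'][5],'open',s['opening'],p,yw)
R=lambda a:np.array([[np.cos(a),-np.sin(a)],[np.sin(a),np.cos(a)]])
for k in('knob','keeper_pivot'):
  for n in('top','scene'):
    cc=cam(n);print(k,n,[(round(d['score'],2),np.round(R(g[2]).T@(ray(cc,d['point'],90)[:2]-g[:2]),1).tolist()) for d in r.place_of(k,n)[:2]])
E
```

```text
t: 15.58
ee_pos: [458.1, -301.4, 158.0]
ee_rot: [-3.141, 0.001, -0.135]
force: [0.0, -0.2, -0.1]
opening: 0.1
guard in filler z 66 [0.7 1.3] yaw -0.013 res 0.34
guard in filler z 73 [-0.4  1.3] yaw -0.013 res 0.56
t 15.625 tcp filler [ -51.8 -175.3] 158.1 yaw 0.0 F [-0.3 -0.  -0.5]
guard [ 5.33890958e+02 -1.33136336e+02 -1.48303835e-01] 0.34466627800651617 q6 1.0567093635301148 open -0.2623125418984175 [ 458.1205076  -300.8782066   158.29836004] -0.1344566361488546
knob top [(0.43, [15.3, -170.1])]
knob scene [(0.71, [18.8, -170.6])]
keeper_pivot top [(0.8, [18.1, -132.2])]
keeper_pivot scene [(0.66, [9.9, -134.3]), (0.64, [-214.4, 259.5])]
```

View pics/iz.png

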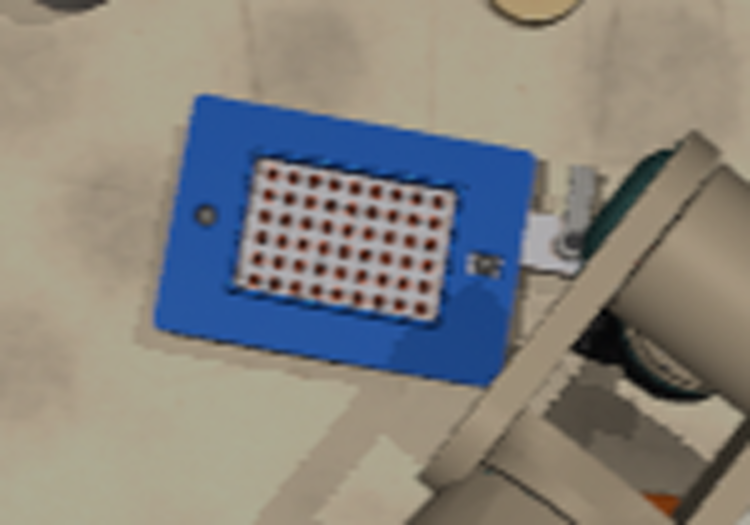

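The guard lies flat: fit residual 0.34 mm at z = 66, the hole pattern is centred in the window, and the pins are in both holes. The knob agrees with (20,-170). Next I'll work out the arc.

```bash
python3 - <<'E'
from h import *
s=r.read_state();p=s['ee_pos'][:2];yw=s['ee_rot'][2];g=[533.9,-133.1,-.148]
R=lambda a:np.array([[np.cos(a),-np.sin(a)],[np.sin(a),np.cos(a)]])
def row(x,y,turn): 
    d=R(yw).T@(np.array(g[:2])+R(g[2])@[x,y]-p); return [round(d[0]/10,2),round(-d[1]/10,2),5.3],round(-(g[2]+turn-yw),3)
print(row(-20,-170,0))
for f in np.arange(0,1.75,.1):
    q=np.array([20,-132])+38*np.array([np.sin(f),-np.cos(f)])-20*np.array([np.cos(f),np.sin(f)])
    print(round(f,2),row(*q,f))
E
```

```text
([np.float64(2.99), np.float64(-0.75), 5.3], np.float64(0.013))
0.0 ([np.float64(4.99), np.float64(-0.72), 5.3], np.float64(0.013))
0.1 ([np.float64(5.38), np.float64(-0.53), 5.3], np.float64(-0.087))
0.2 ([np.float64(5.78), np.float64(-0.39), 5.3], np.float64(-0.187))
0.3 ([np.float64(6.2), np.float64(-0.28), 5.3], np.float64(-0.287))
0.4 ([np.float64(6.62), np.float64(-0.22), 5.3], np.float64(-0.387))
0.5 ([np.float64(7.05), np.float64(-0.2), 5.3], np.float64(-0.487))
0.6 ([np.float64(7.48), np.float64(-0.22), 5.3], np.float64(-0.587))
0.7 ([np.float64(7.9), np.float64(-0.29), 5.3], np.float64(-0.687))
0.8 ([np.float64(8.32), np.float64(-0.39), 5.3], np.float64(-0.787))
0.9 ([np.float64(8.72), np.float64(-0.54), 5.3], np.float64(-0.887))
1.0 ([np.float64(9.11), np.float64(-0.73), 5.3], np.float64(-0.987))
1.1 ([np.float64(9.47), np.float64(-0.96), 5.3], np.float64(-1.087))
1.2 ([np.float64(9.81), np.float64(-1.22), 5.3], np.float64(-1.187))
1.3 ([np.float64(10.13), np.float64(-1.51), 5.3], np.float64(-1.287))
1.4 ([np.float64(10.41), np.float64(-1.83), 5.3], np.float64(-1.387))
1.5 ([np.float64(10.66), np.float64(-2.18), 5.3], np.float64(-1.487))
1.6 ([np.float64(10.87), np.float64(-2.56), 5.3], np.float64(-1.587))
1.7 ([np.float64(11.04), np.float64(-2.95), 5.3], np.float64(-1.687))
```

```bash

python3 -m handwheel '[{"linear":[1.5,-0.75,2],"turn":0},{"linear":[2.5,-0.75,4.5],"turn":0},{"linear":[2.5,-0.75,5.3],"turn":0},{"linear":[2.5,-0.75,5.3],"turn":0}]'
python3 -m handwheel '[{"linear":[1.2,0,0],"turn":0},{"linear":[2.2,0,0],"turn":0},{"linear":[2.88,0.2,0],"turn":-0.09},{"linear":[3.28,0.35,0],"turn":-0.19},{"linear":[3.7,0.47,0],"turn":-0.29},{"linear":[4.12,0.53,0],"turn":-0.39},{"linear":[4.55,0.55,0],"turn":-0.49},{"linear":[4.98,0.53,0],"turn":-0.59},{"linear":[5.4,0.46,0],"turn":-0.69},{"linear":[5.82,0.36,0],"turn":-0.79},{"linear":[5.82,0.36,0],"turn":-0.79}]'
python3 - <<'E'
from h import *
c=cam('scene');cv2.imwrite('pics/j.png',cv2.resize(c['frame'][190:290,250:370,::-1],None,fx=5,fy=5,interpolation=cv2.INTER_CUBIC))
E
```

```text
t: 16.58
ee_pos: [483.8, -297.7, 105.1]
ee_rot: [-3.141, 0.001, -0.135]
force: [0.3, -0.9, 0.7]
opening: 0.2
t: 17.95
ee_pos: [542.1, -309.3, 105.6]
ee_rot: [3.141, -0.0, 0.654]
force: [-0.4, -0.1, 0.9]
opening: -0.3
```

View pics/j.png

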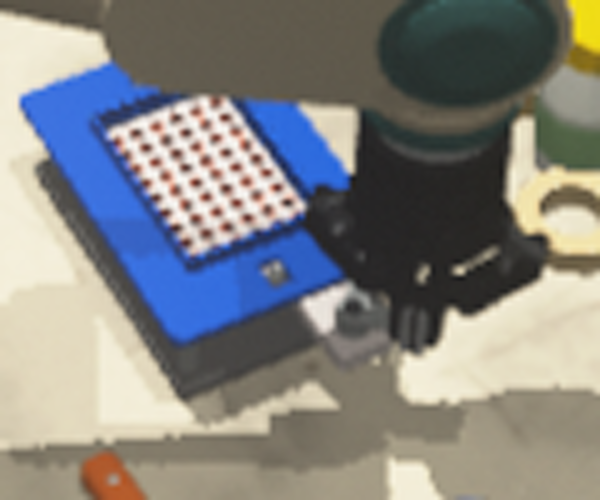

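The handle has left the front, and the fingers are following the knob round. Continuing the arc.

```bash

python3 -m handwheel '[{"linear":[0.39,0.18,0],"turn":-0.1},{"linear":[0.8,0.32,0],"turn":-0.2},{"linear":[1.21,0.42,0],"turn":-0.3},{"linear":[1.64,0.47,0],"turn":-0.4},{"linear":[2.07,0.5,0],"turn":-0.5},{"linear":[2.49,0.47,0],"turn":-0.6},{"linear":[2.92,0.4,0],"turn":-0.7},{"linear":[2.92,0.4,0],"turn":-0.7}]'
python3 -m handwheel '[{"linear":[0.1,0,0],"turn":0},{"linear":[0.2,0,0],"turn":0},{"linear":[0.2,0,0],"turn":0}]'
```

```text
t: 19.0
ee_pos: [567.2, -294.5, 105.5]
ee_rot: [3.141, 0.0, 1.353]
force: [-0.8, -0.0, 0.2]
opening: 0.1
t: 19.38
ee_pos: [567.5, -292.7, 105.4]
ee_rot: [3.141, 0.0, 1.354]
force: [1.1, -0.7, 0.3]
opening: -0.1
```

```bash

python3 -m handwheel '[{"linear":[0.1,0,0],"turn":0},{"linear":[0.2,0,0],"turn":0},{"linear":[0.2,0,0],"turn":0}]'
python3 - <<'E'
from h import *
s=r.read_state();print(s['force'])
c=cam('scene');cv2.imwrite('pics/k.png',cv2.resize(c['frame'][190:290,250:370,::-1],None,fx=5,fy=5,interpolation=cv2.INTER_CUBIC))
E
```

```text
t: 19.75
ee_pos: [567.8, -291.3, 105.5]
ee_rot: [3.141, 0.001, 1.354]
force: [0.1, -4.7, -0.1]
opening: -0.1
[ 0.1363948  -4.70788175 -0.14350401]
```

View pics/k.png

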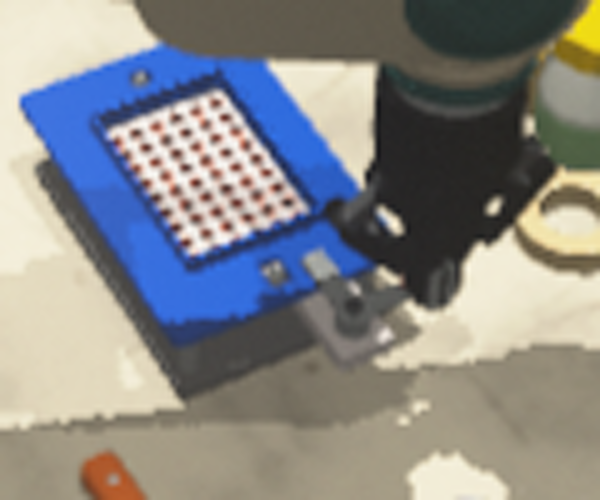

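The nose lies over the guard at (320,262), and the force rose to 4.7 N, so the keeper is at its stop. I'm retreating, then one last look.

```bash

python3 -m handwheel '[{"linear":[-0.6,0,0],"turn":0},{"linear":[-2.5,0,0],"turn":0},{"linear":[-4,0,-3],"turn":0},{"linear":[-8,0,-8],"turn":0},{"linear":[-12,3,-12],"turn":0},{"linear":[-16,8,-14],"turn":0},{"linear":[-16,12,-14],"turn":0},{"linear":[-16,14,-14],"turn":0},{"linear":[-16,14,-14],"turn":0},{"linear":[-16,14,-14],"turn":0}]'
python3 look.py l
```

```text
t: 21.05
ee_pos: [654.1, -466.6, 240.6]
ee_rot: [3.125, 0.007, 1.354]
force: [-0.5, -0.4, 1.6]
opening: -0.2
guard in filler z 66 [0.7 1.3] yaw -0.013 res 0.98
guard in filler z 73 [-0.4  1.3] yaw -0.013 res 1.19
t 21.1 tcp filler [ 164.6 -312.9] 241.9 yaw 1.489 F [-0.2 -0.  -0.3]
```

View pics/lz.png

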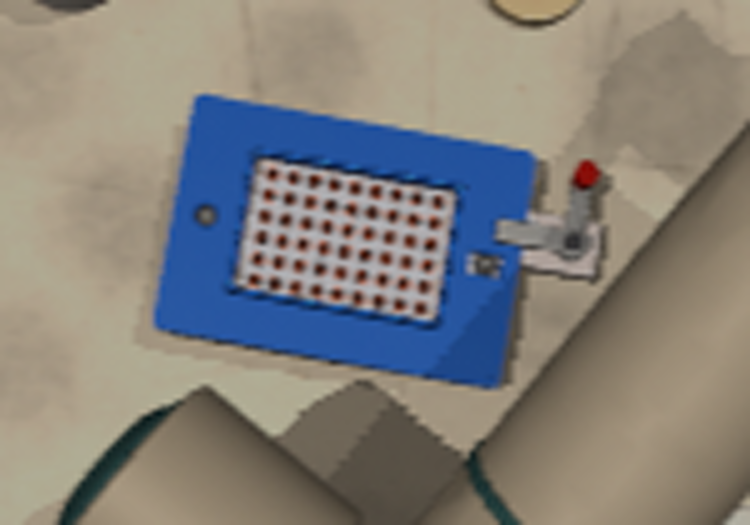

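The picture shows the guard unmoved, the nose over its right end at (525,232), and the knob at the rear at (587,173). The keeper is closed and nothing is touched, so I'm handing in.

```bash
python3 -c "
from bench import r
print(r.close_job())"
```

```text
the job is handed in; nothing more can be done
None
```

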